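# Discharge a circuit board and hold its clamp jaw open

### The job

First press the discharge pedal fully down to its stop and keep it down for a good second to drain the board's capacitors, then let it come back up. Then pull the spring jaw of the board holder back by its upright handle until the jaw's pointer lines up with the index bar, and finish while holding it there against its spring, so that I can lift the board out. Leave the board lying on its rests and everything else where it is.

Things in the scene. Friction and masses are not known exactly. Their poses are not given: they have to be found in the camera images.
- holder: Board holder screwed to the bench: dark steel base plate 300 x 170 x 12 mm with two guide rods, a fixed aluminium jaw at its far end and a sliding spring jaw. Origin at bench height directly under the handle when the jaw is shut; z up, x along the slide from handle to board: the jaw is pulled open along -x. The base plate reaches from x -100 to +200 mm and y -60 to +110 mm. Low front block (top 30 mm above the bench) at x -95 to -85.
- jaw (a joint): Sliding jaw, opening travel in m: 0 shut on the board (as at the start), grows as it is pulled along the holder's -x, 0.062 at its far limit. A spring pulls it shut: about 6 N at 0, 14 N at 0.045. It does not stay by itself.
- jaw_handle (a point): Point in the upright black handle tab of the sliding jaw, 58 mm above the bench, axes as the holder. The tab is 14 mm thick along the holder's x, 36 mm wide along its y, and stands free from 26 to 83 mm above the bench on a flat carriage plate (50 mm wide, top at 26 mm); the jaw's crosshead (100 mm wide, 20 mm thick, top at 50 mm) begins 50 mm from this point towards the board.
- pointer (a point): Outer end of the jaw's pointer, a thin aluminium bar (6 mm wide, 21 mm long) that sticks out sideways (holder's +y) from the crosshead, top 50 mm above the bench; moves with the jaw. With respect to jaw_handle it lies 60 mm along the holder's +x and 71 mm along its +y.
- mark (a point): Inner end of the top of the index bar, an upright aluminium blade 6 mm wide, 22 mm long (across the slide) on a black foot, top 50 mm above the bench, fixed on the base plate beside the slide on the pointer's side; axes as the holder. When pointer and index bar line up, both have the same x in the holder's frame (they stay about 2 mm apart in y). The index stands 25 to 48 mm in the pulling direction from the pointer's start.
- board: Loose green circuit board 100 x 80 x 3 mm with four fat capacitors 24 mm tall, lying level in the holder on two black rests, its underside 35 mm above the bench, clamped between the jaws; origin at the centre of its underside.
- pedal (a joint): Discharge pedal, angle in rad: 0 up (as at the start), 0.30 fully down on its stop, where the plate is level. A spring returns it; pressing at the rubber pad takes about 4 N to start and 9 N at the stop.
- pedal_pad (a point): Centre of the top of the rubber pad (60 x 60 mm) near the free end of the pedal, a steel plate 60 mm wide sloping up from its hinge. At rest about 59 mm above the bench, fully down about 28 mm. x points along the plate towards the hinge.
- pedal_hinge (a point): Middle of the pedal's hinge axis (level, across the base), 22 mm above the bench at the far end of the grey base plate (170 x 100 x 10 mm, fixed to the bench). x points from pedal pad to hinge; the pad centre lies 105 mm from the hinge along the plate.
- tip_cleaner: Bystander: round steel tin with a brass mound, 76 mm across, 41 mm tall; origin at the centre of its underside.
- flux_jar: Bystander: jar with lid, 56 mm across, 70 mm tall; origin at the centre of its underside.
- screwdriver: Bystander: black-handled screwdriver, about 200 mm long, lying on the bench along its x; origin under its middle.
There are look-alikes about, which are no part of the job. Of the things like the part that bears pedal, leave any that is brown or red; of the rest the larger one is meant.

How it is judged:
On the way, in this order (a step that is already met when the one before it is completed fails the run):
1. the pedal is pressed down to its stop and kept there, with the jaw still shut (value of joint pedal above 0.27 rad and value of joint jaw below 0.006 m), for 0.8 s.
2. the pedal is let up again, with the jaw still shut (value of joint pedal below 0.06 rad and value of joint jaw below 0.006 m), for 0.1 s.
3. the jaw is pulled back until its pointer lines up with the index bar (x of pointer in the frame of mark between -0.004 and 0.004 m), for 0.2 s.
At the end, for the whole second after the job is handed in: Through the last second the fingers hold the jaw (contact over 2 N), still, with its pointer within 4 mm of the index bar along the slide; the pedal is up (under 0.06 rad); the board lies level on its rests within 12 mm of where it was (all of step 3 and contact force between the fingers and jaw above 2 N and velocity of joint jaw between -0.01 and 0.01 m/s and value of joint pedal below 0.06 rad and distance of board from where it was at the start of the episode below 0.012 m and angle between board's own z axis and vertical below 0.06 rad); the arm keeps its last pose, push and grip.
It fails at once if a bystander (tin, jar, screwdriver) is moved more than 25 mm (distance of any of tip_cleaner, flux_jar, screwdriver from where it was at the start of the episode above 0.025 m).
It fails at once if the board is lifted or knocked off its rests (angle between board's own z axis and vertical above 0.15 rad or distance of board from where it was at the start of the episode above 0.03 m).
It also fails if it takes over 46 s, if anything falls off the work surface, if the arm or the gripper's body presses on something with over 40 N, if the wrist force passes 120 N, or if a joint passes its speed limit or range.

### The arm

A 6-joint arm with a two-finger parallel gripper is mounted at the origin on the work surface. World frame = base frame: x ahead of the robot, y to its left, z up, the work surface at z = 0. Lengths are in m, angles in rad, forces in N, time in s.
With the tool pointing down it reaches from about 0.375 to 0.75 m from the base axis. Payload 9 kg.
Tool frame: the origin (TCP) lies where the fingers leave the gripper's body, on its centre line; the fingertips stand 73 mm ahead of it and the grasp point (between the pads) lies 54 mm ahead of it; y points along the fingers, z is the direction in which the jaws open and shut, and the axes are right-handed (so a half turn about y gives the same grasp; the last joint's range is limited). The gripper opens to 85 mm and grips with 20 to 120 N. Pads are 22 mm wide; open, the fingers measure 114 mm over their backs; the gripper's body (76 mm by 85 mm) begins 54 mm behind the grasp point. The pads swing forward as they close: fully open they stand 13 mm farther back than shut.
Start: joints at [-1.492, 0.104, 0.097, 1.564, 0, 1.353], TCP at [0.175, -0.574, 0.304] pointing down, gripper open.
Joint ranges: [-2.99, 2.99], [-0.84, 1.86], [-1.1, 1.16], [-1.84, 2.11], [-1.51, 1.56], [-3.14, 3.14]. Speed limits (rad/s): [2.22, 2.22, 2.57, 3.14, 3.14, 3.14].

### API

Orientations are given as a 3x3 rotation matrix whose columns are the frame's x, y, z axes.
In Python, from workcell import * gives the robot as it stands. The module is installed in compiled form; this text tells all that it offers.
- The arm moves only by the tool move_arm, never from a script. Its arguments are lists of equal length, an entry for each row: "grip": the finger opening in mm, from 0 to 85.4; "dp": the shift along the tool's x, y, z in mm, a list of three; "roll": the turn about the tool's y in rad. A call has 1 to 20 rows; each row is the pose to reach, as a shift and turn from the pose commanded when the call began, along the tool's axes at that moment; what a row does not reach only later rows make up. A row lasts 1/10 s, in which the tool goes at most 50 mm and 8.59 degrees, less where a joint would pass 70% of its speed; a pose out of reach is approached as far as the arm can. A call with a gripper value outside its range is refused whole. The fingers move at their own pace and stop on an object; "grip_force" is the grip in N (left out, the last holds). Time passes only in rows, so rows that repeat a pose let the fingers close. It gives the time, the measured TCP pose, the force and the opening at its end, in the units of the state.
- read_state(): the state, without advancing time (a new reading comes with each control period).
- get_image(name): name is "scene" or "top" or "wrist"; returns a dict with "image" (384x512x3 uint8, red, green, blue), "fovy" (degrees; the focal length in pixels is half the picture's height over the tangent of half this angle, whatever the lens; pixels are square), "cx", "cy" (the principal point, pixels), "D" ([k1, k2, p1, p2, k3] as OpenCV has them; the pictures are not rectified), "cam_to_world" (4x4, takes a point from camera to world coordinates). Camera axes: x right, y down, z forward; pixel columns grow to the right and rows downward; lengths in m; the calibration is good to about 2 mm. A picture is of the moment at which its call begins. There is no depth.
- hand_in(): hands the job in, once; it reports no verdict.
Trained networks look in a picture, given as the dict that the camera call returned (one of the last four; its "shot" number tells which), for a name from the list of things; names that differ only in an ending like _2 or _b are one class to them, and where a whole thing is asked for, a point or a joint stands for the part that bears it (a point fixed in the world has none). Each returns a list of dicts, best first, with "score" (0 to 1); they miss things now and then, are a little off and sometimes report something else, mostly with a low value. They report only what shows in the picture. A call takes as long as a camera call. They do not tell look-alikes from the thing itself.
- search_frame(picture, label): "location" ([row, column] as shares, 0 to 1, of the picture: columns of its width, rows of its height, amid what is visible of it).
- landmark_of(picture, label): "location" ([row, column] as shares, 0 to 1, of the picture: columns of its width, rows of its height: a listed point, or the origin of a listed thing).
The state is a dict: "time": time; "q": joint angles; "joint_vel": joint speeds; "effort": joint torques, N m; "tool_pos": TCP position; "orientation": TCP orientation; "ft_force": force on the tool from outside, world axes, zero at the start; "torque": the same for the moment, N m; "gripper_width": finger opening in m.
Only numpy, scipy, OpenCV 4.12 (cv2) and the standard library are available. Lean on these libraries where they do the work, as an engineer would, in place of code of your own. Each camera call takes 0.05 s, during which the arm holds its last target. There are 200 camera calls.

## Working session

There is one attempt and no reset: what is moved stays moved. The work goes in short steps, Python scripts to look and compute and a tool call to move; the robot and the scene stay as the last step left them, time stands still between calls to the robot, and variables do not carry over. Pictures are saved under pics/ and viewed, about 8 in all and at most 12, crops included, and the job is handed in when it is done.

Besides the shell and the picture viewer there is one more tool, called after ">>>" as a command line: name --pt "numbers of a row" for each row, then --argument value for the rest. move_arm: Moves the arm, as the interface text tells. Its arguments: {"type":"object","properties":{"grip":{"type":"array"},"dp":{"type":"array"},"roll":{"type":"array"},"grip_force":{"type":"number"}},"required":["grip","dp","roll"]}

```bash
mkdir -p pics; cat > h.py <<'E'
from workcell import *
import numpy as np, cv2
def K(p):
    f=p["image"].shape[0]/2/np.tan(np.radians(p["fovy"])/2)
    return np.array([[f,0,p["cx"]],[0,f,p["cy"]],[0,0,1]])
def at_z(p,uv,z):
    n=cv2.undistortPoints(np.array([[uv]],float),K(p),np.array(p["D"],float))[0,0]
    T=np.array(p["cam_to_world"]); d=T[:3,:3]@[n[0],n[1],1]; o=T[:3,3]
    return o+d*(z-o[2])/d[2]
def px(p,X):
    T=np.linalg.inv(np.array(p["cam_to_world"]))
    return cv2.projectPoints(np.atleast_2d(np.array(X,float)),cv2.Rodrigues(T[:3,:3])[0],T[:3,3],K(p),np.array(p["D"],float))[0][:,0]
def uv(d): return [d["location"][1]*512,d["location"][0]*384]
def save(p,n,crop=None,s=1):
    im=p["image"][:,:,::-1]
    if crop: a,b,c,d=crop; im=im[b:d,a:c]
    cv2.imwrite("pics/"+n,cv2.resize(im,None,fx=s,fy=s,interpolation=cv2.INTER_CUBIC))
E
python3 - <<'E'
from h import *
Z=dict(jaw_handle=.058,pointer=.05,mark=.05,pedal_pad=.059,pedal_hinge=.022,board=.035,tip_cleaner=0,flux_jar=0,screwdriver=0,holder=0)
ims=[]
for c in("top","scene"):
    p=get_image(c); save(p,c+".png",s=1.5)
    for l,z in Z.items():
        for d in landmark_of(p,l)[:4]:
            print(c,l,round(d["score"],2),np.round(uv(d),1),np.round(at_z(p,uv(d),z),3))
s=read_state();print(s["tool_pos"],s["orientation"],s["time"])
E
```

```text
top jaw_handle 0.8 [330.9 187. ] [ 0.571 -0.181  0.058]
top mark 0.64 [313.4 171.8] [ 0.616 -0.133  0.05 ]
top mark 0.49 [427.9 231.9] [ 0.454 -0.446  0.05 ]
top pedal_pad 0.94 [190.5 284. ] [0.296 0.195 0.059]
top pedal_pad 0.84 [124.2 169.7] [0.604 0.4   0.059]
top pedal_pad 0.73 [197.8 184.2] [0.568 0.191 0.059]
top pedal_pad 0.64 [168.9 116.9] [0.766 0.286 0.059]
top pedal_hinge 0.85 [180.2 100.2] [0.836 0.265 0.022]
top pedal_hinge 0.82 [208.7 157.2] [0.659 0.17  0.022]
top pedal_hinge 0.75 [204.2 247.4] [0.396 0.169 0.022]
top pedal_hinge 0.68 [137.5 156. ] [0.657 0.378 0.022]
top board 0.72 [340.4 153.2] [ 0.678 -0.213  0.035]
top tip_cleaner 0.66 [426.1 232.8] [ 0.457 -0.462  0.   ]
top flux_jar 0.9 [110.8 235.7] [0.424 0.439 0.   ]
top screwdriver 0.72 [270.2 247.2] [ 0.404 -0.016  0.   ]
top holder 0.96 [325.3 192.8] [ 0.567 -0.175  0.   ]
scene jaw_handle 0.67 [184.8 189.6] [ 0.564 -0.181  0.058]
scene pointer 0.98 [193.9 213.7] [ 0.643 -0.132  0.05 ]
scene pointer 0.67 [383.4 188.9] [0.455 0.419 0.05 ]
scene pointer 0.62 [113.8 169.4] [ 0.512 -0.43   0.05 ]
scene mark 0.6
[... 491 characters left out ...]
hinge 0.67 [369.1 253. ] [0.677 0.374 0.022]
scene board 0.71 [161.9 224. ] [ 0.684 -0.219  0.035]
scene tip_cleaner 0.72 [114.7 168.8] [ 0.466 -0.459  0.   ]
scene tip_cleaner 0.65 [161.5 223.9] [ 0.661 -0.233  0.   ]
scene flux_jar 0.92 [384.1 190.3] [0.415 0.437 0.   ]
scene flux_jar 0.56 [115.8 166.4] [ 0.454 -0.46  -0.   ]
scene screwdriver 0.65 [244.5 176.3] [ 0.428 -0.02   0.   ]
scene screwdriver 0.58 [186.5 192. ] [ 0.526 -0.193  0.   ]
scene holder 0.63 [187.3 203.1] [ 0.57  -0.178  0.   ]
[ 0.17547317 -0.57379003  0.30393049] [[-9.56286727e-01 -2.10770071e-06  2.92430667e-01]
 [-2.92430666e-01 -9.07773030e-05 -9.56286723e-01]
 [ 2.85616335e-05 -9.99999996e-01  8.61927737e-05]] 1.1
```

View pics/top.png

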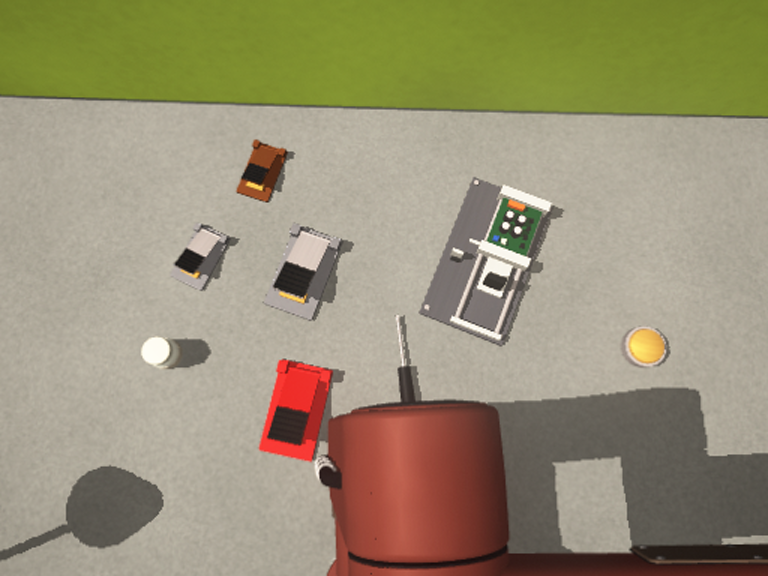

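View pics/scene.png

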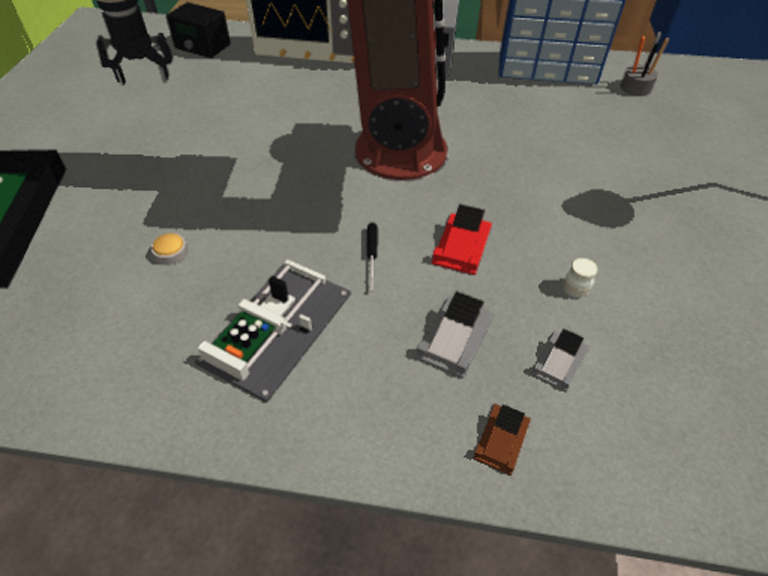

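Candidates for the pedal (top.png, 768x576 pixels): large grey (300,275), small grey (200,258), red (298,412) and brown (263,172). Red and brown are ruled out, so I choose the larger grey one, pad at about (0.566, 0.197). The holder is at (490,260), with handle at (494,282) and index bar at (457,254). I'll hover over the pedal with the gripper shut and turned to the holder's yaw.

>>> move_arm --grip '[0,0,0,0,0,0,0,0,0,0,0,0,0,0,0,0,0,0,0,0]' --pt "-599 0 -623" --pt "-599 0 -623" --pt "-599 0 -623" --pt "-599 0 -623" --pt "-599 0 -623" --pt "-599 0 -623" --pt "-599 0 -623" --pt "-599 0 -623" --pt "-599 0 -623" --pt "-599 0 -623" --pt "-599 0 -623" --pt "-599 0 -623" --pt "-599 0 -623" --pt "-599 0 -623" --pt "-599 0 -623" --pt "-599 0 -623" --pt "-599 0 -623" --pt "-599 0 -623" --pt "-599 0 -623" --pt "-599 0 -623" --roll '[-0.977,-0.977,-0.977,-0.977,-0.977,-0.977,-0.977,-0.977,-0.977,-0.977,-0.977,-0.977,-0.977,-0.977,-0.977,-0.977,-0.977,-0.977,-0.977,-0.977]'

```text
time: 3.1
tool_pos: [0.5659, 0.1969, 0.3037]
orientation: [[-0.292, -0.0, 0.956], [-0.956, -0.0, -0.292], [0.001, -1.0, -0.0]]
ft_force: [-0.0, -1.5, -0.5]
gripper_width: -0.0002
```

```bash
python3 - <<'E'
from h import *
s=read_state();print(s["time"],s["tool_pos"],np.round(s["orientation"],3),s["q"],s["ft_force"],s["gripper_width"])
p=get_image("wrist"); save(p,"w1.png",s=1.2)
print(np.array(p["cam_to_world"])[:3,3])
for l,z in dict(pedal_pad=.059,pedal_hinge=.022).items():
    for d in landmark_of(p,l)[:4]:
        print(l,round(d["score"],2),np.round(uv(d),1),np.round(at_z(p,uv(d),z),3))
E
```

```text
3.1 [0.56587639 0.19691288 0.3037224 ] [[-0.292 -0.     0.956]
 [-0.956 -0.    -0.292]
 [ 0.001 -1.    -0.   ]] [ 1.17000253e-01  1.02133903e-01  9.48317781e-02  1.56401512e+00
 -3.90526082e-04  1.98432405e+00] [-0.03846583 -1.46289605 -0.45839487] -0.00020705462476336913
[0.58631563 0.26293262 0.37302647]
pedal_pad 0.97 [ 36.3 247.3] [0.304 0.191 0.059]
pedal_pad 0.95 [431.1  23. ] [0.767 0.289 0.059]
pedal_hinge 0.94 [485.3  26.1] [0.841 0.272 0.022]
pedal_hinge 0.9 [134.  226.7] [0.399 0.172 0.022]
pedal_hinge 0.64 [336.6 167.6] [0.661 0.171 0.022]
```

View pics/w1.png

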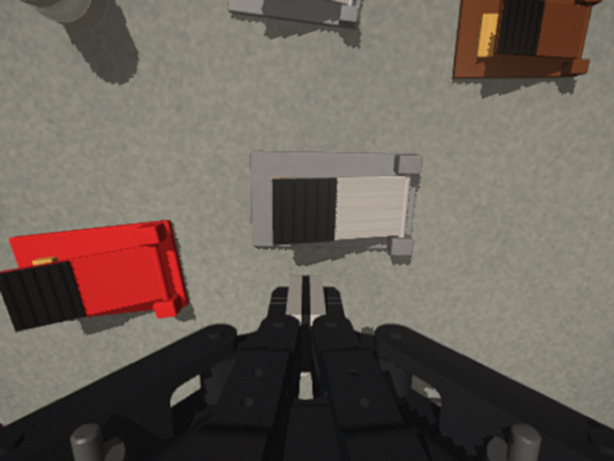

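The wrist view confirms the large grey pedal: pad centre at (305,210) in the 614x461 view, hinge right at (403,205), red left and brown top right. I'll locate that pad.

```bash
python3 - <<'E'
from h import *
p=get_image("wrist")
for u,z in (((305,210),.059),((405,205),.022)): print(at_z(p,np.array(u)/1.2,z))
s=read_state()["orientation"]
E
```

```text
[0.56672019 0.19769673 0.059     ]
[0.66166687 0.1654252  0.022     ]
```

>>> move_arm --grip '[0,0,0,0,0,0,0,0,0,0]' --pt "0 50 0" --pt "0 100 0" --pt "0 140 0" --pt "0 160 0" --pt "0 175 0" --pt "0 185 0" --pt "0 193 0" --pt "0 200 0" --pt "0 202 0" --pt "0 202 0" --roll '[0,0,0,0,0,0,0,0,0,0]'

```text
time: 4.3
tool_pos: [0.5668, 0.1971, 0.1037]
orientation: [[-0.293, 0.002, 0.956], [-0.956, 0.0, -0.293], [-0.001, -1.0, 0.002]]
ft_force: [-5.7, 0.7, 7.6]
gripper_width: 0.0001
```

>>> move_arm --grip '[0,0,0,0]' --pt "0 2 0" --pt "0 4 0" --pt "0 4 0" --pt "0 4 0" --roll '[0,0,0,0]'

```text
time: 4.7
tool_pos: [0.5669, 0.1972, 0.1006]
orientation: [[-0.293, 0.002, 0.956], [-0.956, 0.0, -0.293], [-0.001, -1.0, 0.002]]
ft_force: [-6.3, 0.1, 11.8]
gripper_width: 0.0002
```

>>> move_arm --grip '[0,0,0,0,0,0,0,0,0,0,0,0,0,0]' --pt "0 2 0" --pt "0 3 0" --pt "0 3 0" --pt "0 3 0" --pt "0 3 0" --pt "0 3 0" --pt "0 3 0" --pt "0 3 0" --pt "0 3 0" --pt "0 3 0" --pt "0 3 0" --pt "0 3 0" --pt "0 3 0" --pt "0 3 0" --roll '[0,0,0,0,0,0,0,0,0,0,0,0,0,0]'

```text
time: 6.1
tool_pos: [0.567, 0.1972, 0.1]
orientation: [[-0.293, 0.003, 0.956], [-0.956, 0.0, -0.293], [-0.001, -1.0, 0.003]]
ft_force: [-16.6, -2.5, 31.5]
gripper_width: 0.0005
```

```bash
python3 - <<'E'
from h import *
p=get_image("scene"); save(p,"s2.png",(250,150,410,270),4)
E
```

```text
(no output)
```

View pics/s2.png

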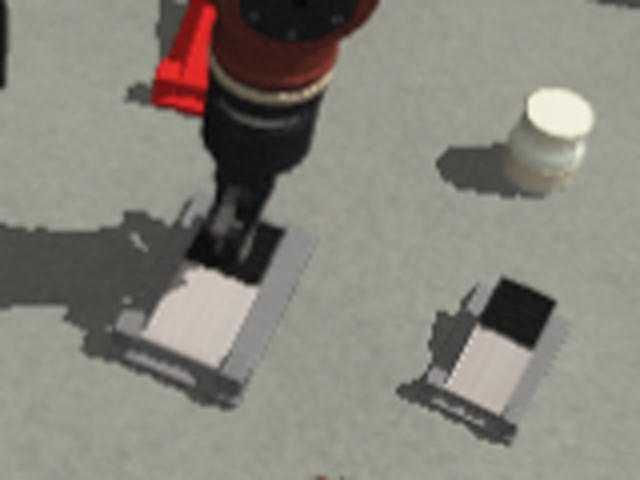

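The pedal is on its stop: force rose to 31 N for 0.6 mm of travel, and the plate looks level in the crop. It was held over 1.2 s. Next I'll release it and hover over the handle.

>>> move_arm --grip '[0,0,0,0,0,0,0,10,20,30,45,45,45,45,45,45,45]' --pt "0 -20 0" --pt "0 -60 0" --pt "0 -100 0" --pt "0 -150 0" --pt "0 -150 0" --pt "0 -200 0" --pt "40 -205 12" --pt "361 -205 111" --pt "361 -205 111" --pt "361 -205 111" --pt "361 -205 111" --pt "361 -205 111" --pt "361 -205 111" --pt "361 -205 111" --pt "361 -205 111" --pt "361 -205 111" --pt "361 -205 111" --roll '[0,0,0,0,0,0,0,0,0,0,0,0,0,0,0,0,0]'

```text
time: 7.85
tool_pos: [0.5668, -0.18, 0.3005]
orientation: [[-0.292, 0.001, 0.956], [-0.956, -0.0, -0.292], [0.0, -1.0, 0.001]]
ft_force: [-0.3, 0.7, 0.3]
gripper_width: 0.0446
```

```bash
python3 - <<'E'
from h import *
p=get_image("wrist"); save(p,"w2.png",s=1.5)
for l,z in dict(jaw_handle=.058,pointer=.05,mark=.05,board=.035,holder=0).items():
    for d in landmark_of(p,l)[:3]:
        print(l,round(d["score"],2),np.round(uv(d)*np.array(1.5),1),np.round(at_z(p,uv(d),z),4))
E
```

```text
jaw_handle 0.71 [387.1 258. ] [ 0.5729 -0.1759  0.058 ]
jaw_handle 0.2 [475.9 161.4] [ 0.6489 -0.1303  0.058 ]
pointer 0.84 [476.7 162.4] [ 0.6509 -0.1315  0.05  ]
mark 0.55 [438.8 151.4] [ 0.6278 -0.1168  0.05  ]
board 0.55 [541.5 260.4] [ 0.6841 -0.217   0.035 ]
holder 0.66 [384.8 245.5] [ 0.5714 -0.1767  0.    ]
```

View pics/w2.png

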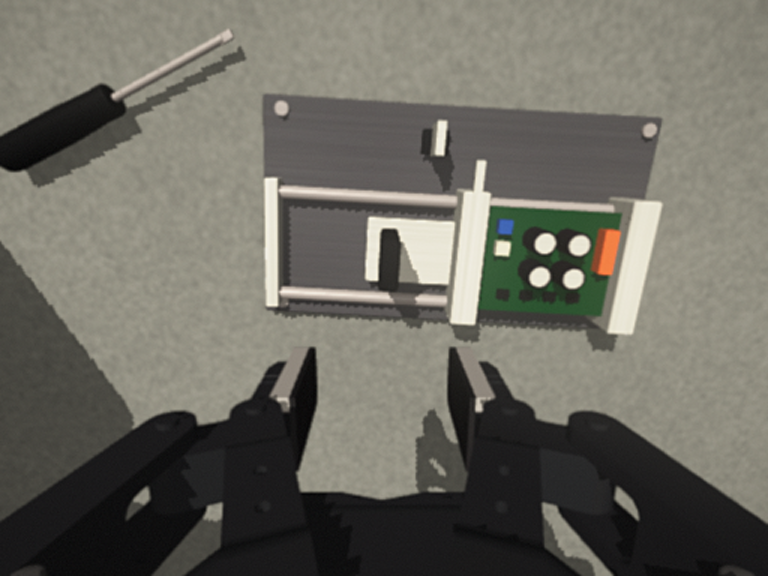

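The picture shows the holder, jaw shut. Handle tab at (389,258), pointer end at (481,161) and index blade at (440,138) with its inner end at about (439,155). The base edge runs from (265,95) to (661,118).

```bash
python3 - <<'E'
from h import *
p=get_image("wrist")
W=lambda u,z:at_z(p,np.array(u)/1.5,z)[:2]
a,b=W((265,95),.012),W((661,118),.012); d=b-a; print("edge",a,b,np.linalg.norm(d),np.degrees(np.arctan2(d[1],d[0])))
t=np.arctan2(d[1],d[0]); ex=np.array([np.cos(t),np.sin(t)]); ey=np.array([-ex[1],ex[0]])
# origin from base corners: (-100,110),(200,110)
print("O",a+.1*ex-.11*ey, b-.2*ex-.11*ey)
P=W((481,161),.05); M=W((439,156),.05); print("P",P,"->handle",P-.06*ex-.071*ey)
print("mark-pointer in holder", (M-P)@ex,(M-P)@ey)
import math
O=a+.1*ex-.11*ey
def q(x,y,z): return px(p,[*(O+x*ex+y*ey),z])[0]*1.5
print("pred tab top corners",[q(x,y,.083).round() for x in(-.007,.007) for y in(-.018,.018)])
print("pred pointer",q(.06,.071,.05))
for x in(.02,.025,.03,.035): print("mark",x,[q(x+s,y,.05).round(1) for s in(-.003,.003) for y in(.073,.095)])
c=np.array(p["image"])[75:130,270:340]
save(p,"c1.png",(260,70,350,140),8)
E
```

```text
edge [ 0.5196211 -0.0411684] [ 0.79612609 -0.14303067] 0.2946708867628172 -20.223401229156213
O [ 0.57543133 -0.17895526] [ 0.57043074 -0.17711309]
P [ 0.65355422 -0.13114037] ->handle [ 0.57270972 -0.17702247]
mark-pointer in holder -0.029104631894844583 0.0017037691583459604
pred tab top corners [array([381., 295.]), array([384., 242.]), array([402., 296.]), array([406., 243.])]
pred pointer [485.51750277 162.58658929]
mark 0.02 [array([423.4, 156. ]), array([426.1, 121.7]), array([432.1, 156.5]), array([435. , 122.2])]
mark 0.025 [array([430.7, 156.4]), array([433.5, 122.1]), array([439.4, 156.9]), array([442.5, 122.6])]
mark 0.03 [array([437.9, 156.8]), array([441. , 122.5]), array([446.7, 157.3]), array([449.9, 123.1])]
mark 0.035 [array([445.2, 157.2]), array([448.4, 123. ]), array([453.9, 157.7]), array([457.3, 123.5])]
```

View pics/c1.png

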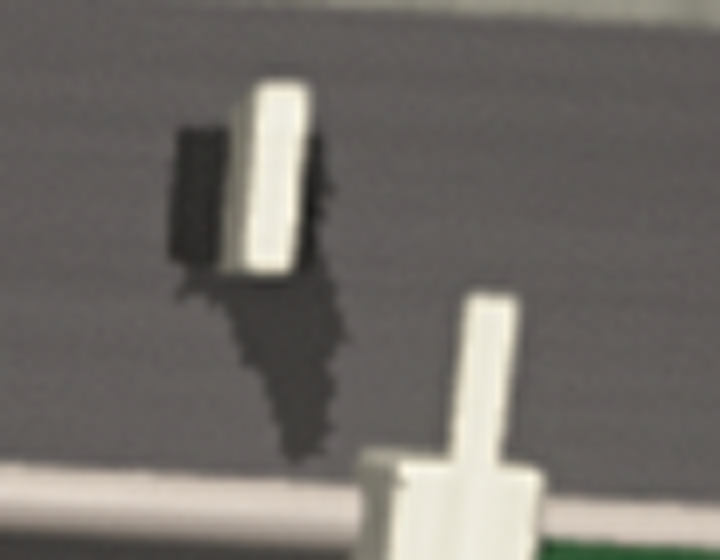

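>>> move_arm --grip '[45,45,45,45,45,45,45,45,30,14,8,8,8,8]' --pt "-5 40 3" --pt "-5 80 3" --pt "-5 110 3" --pt "-5 140 3" --pt "-5 160 3" --pt "-5 175 3" --pt "-5 184 3" --pt "-5 184 3" --pt "-5 184 3" --pt "-5 184 3" --pt "-5 184 3" --pt "-5 184 3" --pt "-5 184 3" --pt "-5 184 3" --roll '[0.056,0.056,0.056,0.056,0.056,0.056,0.056,0.056,0.056,0.056,0.056,0.056,0.056,0.056]' --grip_force 50

```text
time: 9.6
tool_pos: [0.5723, -0.1773, 0.1174]
orientation: [[-0.346, 0.004, 0.938], [-0.938, -0.002, -0.346], [0.0, -1.0, 0.004]]
ft_force: [5.5, -1.8, 0.8]
gripper_width: 0.0135
```

```bash
python3 - <<'E'
from h import *
p=get_image("wrist"); save(p,"w3.png",s=1.5)
for n in("pointer","mark"):
    for d in landmark_of(p,n)[:2]: print(n,round(d["score"],2),np.array(uv(d))*1.5,at_z(p,uv(d),.05))
E
```

```text
pointer 0.9 [584.5248 155.232 ] [ 0.65336689 -0.13067698  0.05      ]
mark 0.62 [484.0704 145.2096] [ 0.6266669 -0.1177152  0.05     ]
mark 0.5 [382.9248 384.1344] [ 0.57240773 -0.17965958  0.05      ]
```

View pics/w3.png

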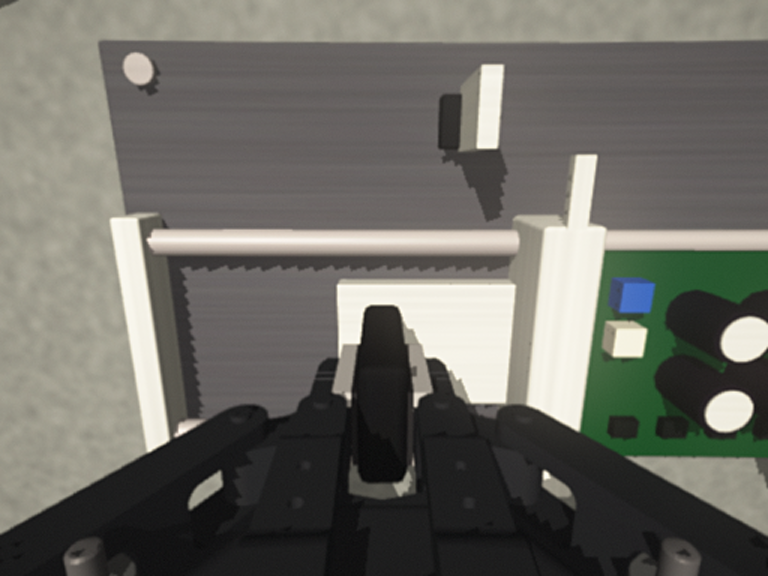

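The tab sits squarely between the pads. Pointer end is at (586,155), index inner end at (487,149), and the base edge is level in the image, so the yaw matches.

```bash
python3 - <<'E'
from h import *
p=get_image("wrist")
W=lambda u:at_z(p,np.array(u)/1.5,.05)
d=W((585.5,155.5))-W((487,149.5)); print(np.array(read_state()["orientation"]).T@d)
E
```

```text
[0.00181343 0.00011111 0.02889581]
```

>>> move_arm --grip '[8,8,8,8,8,8,8,8,8,8]' --pt "0 0 -5" --pt "0 0 -10" --pt "0 0 -15" --pt "0 0 -20" --pt "0 0 -24" --pt "0 0 -27" --pt "0 0 -29" --pt "0 0 -29" --pt "0 0 -29" --pt "0 0 -29" --roll '[0,0,0,0,0,0,0,0,0,0]'

```text
time: 10.8
tool_pos: [0.5457, -0.1675, 0.1174]
orientation: [[-0.346, 0.005, 0.938], [-0.938, -0.002, -0.346], [0.0, -1.0, 0.006]]
ft_force: [11.3, -1.6, -2.7]
gripper_width: 0.0139
```

```bash
python3 - <<'E'
from h import *
p=get_image("wrist"); save(p,"w4.png",s=1.5)
for n in("pointer","mark"):
    for d in landmark_of(p,n)[:2]: print(n,round(d["score"],2),np.array(uv(d))*1.5,at_z(p,uv(d),.05))
q=get_image("scene"); save(q,"s4.png",(110,130,400,300),2.7)
for d in landmark_of(q,"pedal_pad")[:4]: print(np.array(uv(d)),at_z(q,uv(d),.059))
E
```

```text
pointer 0.68 [584.064 158.4  ] [ 0.62663645 -0.1217104   0.05      ]
mark 0.57 [578.688  141.9264] [ 0.6262139  -0.11666594  0.05      ]
[382.4128 228.5184] [0.61404906 0.40459809 0.059     ]
[312.5248 143.1168] [0.2922279 0.192552  0.059    ]
[310.016 204.096] [0.55945733 0.19979024 0.059     ]
[342.784  277.5936] [0.78570823 0.29579496 0.059     ]
```

View pics/w4.png

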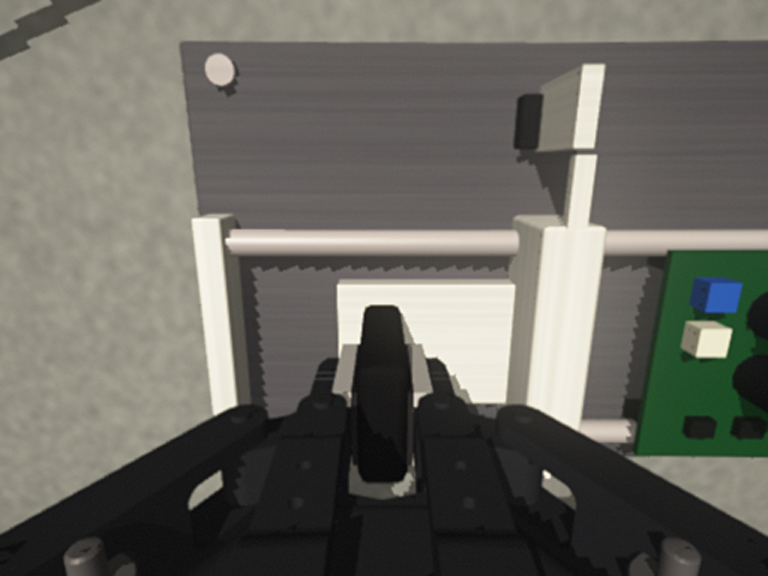

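View pics/s4.png

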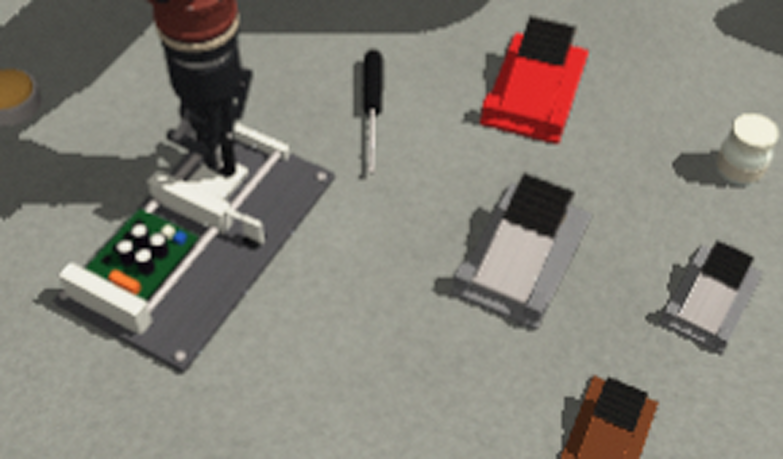

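Aligned: pointer end at (584,155) against index inner end at about (586,149), under 1 mm apart. The board is in place, the pedal is up and the bystanders are untouched. I'll let it settle briefly, then hand in.

>>> move_arm --grip '[8,8,8,8,8]' --pt "0 0 0" --pt "0 0 0" --pt "0 0 0" --pt "0 0 0" --pt "0 0 0" --roll '[0,0,0,0,0]'

```text
time: 11.55
tool_pos: [0.5458, -0.1675, 0.1174]
orientation: [[-0.346, 0.005, 0.938], [-0.938, -0.002, -0.346], [0.0, -1.0, 0.006]]
ft_force: [10.9, -1.8, -2.2]
gripper_width: 0.0132
```

```bash
python3 -c "
from h import *
s=read_state();print(s['time'],s['tool_pos'],s['joint_vel'],s['ft_force'],s['gripper_width'])
print(hand_in())"
```

```text
11.55 [ 0.54575101 -0.16747684  0.11743607] [ 0.00121046  0.00071726 -0.00076858 -0.00077713 -0.00067856  0.00148753] [10.92574026 -1.80676744 -2.20717951] 0.013192112730677299
the job is handed in; nothing more can be done
None
```

I pressed the larger grey pedal down to its stop, held it there for more than 1.2 s (about 31 N at the end), and let it come back up. I then gripped the jaw's handle and pulled it back about 28.5 mm to the index bar. I handed the job in at about 11.5 s with the arm still holding the jaw.

- **Alignment:** in the wrist picture, the pointer is within about 1 mm of the index bar. The network's own point estimates also agreed to within about 2 mm along the slide.
- **Holding:** the arm was still, with about 11 N of spring force on the wrist and the gripper closed on the tab at 13 mm.
- **Rest of the scene:** the scene picture shows the pedal back up and the board level on its rests. The jar and screwdriver look unmoved. The tin is only partly in that crop, and the arm went nowhere near it.

No check failed or clearly disagreed. Some early network detections pointed at other things, such as a "mark" on the tin, and I discarded those after comparing them with the picture.

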